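# Set the polariscope's analyser to 60 and light the cuvette

## Robot

A 6-joint arm with a two-finger parallel gripper is mounted at the origin on the work surface; the furniture and walls round the work are solid. World frame = base frame: x ahead of the robot, y to its left, z up, the work surface at z = 0. Lengths are in m, angles in rad, forces in N, time in s.
With the tool pointing down it reaches from about 0.35 to 0.725 m from the base axis. Payload 6 kg.
Tool frame: the origin (TCP) lies midway between the tips of the shut fingers; the grasp point (between the pads) lies 19 mm behind it (ctrl.grasp_offset is the distance from the TCP to the grasp point, in m); z points along the fingers, y is the line along which they close (so a half turn about z gives the same grasp; the last joint's range is limited). The gripper opens to 85 mm and grips with 20 to 120 N. Pads are 22 mm wide; open, the fingers measure 114 mm over their backs; the gripper's body (76 mm by 85 mm) begins 54 mm behind the grasp point. The pads swing forward as they close: fully open they stand 13 mm farther back than shut.
Start: joints at [-0.864, 0.04, 0.085, 0, -1.615, -0.334], TCP at [0.219, -0.559, 0.231] pointing down, gripper open.
Joint ranges: [-2.56, 2.56], [-1.29, 2.01], [-1.08, 1.49], [-3.29, 1.98], [-2.81, -0.18], [-2.99, 2.99]. Speed limits (rad/s): [2.57, 2.57, 3.01, 3.14, 3.14, 3.14].

## Interface

Orientations are given as a unit quaternion [x, y, z, w].
In Python, from plant import readout, eyes, job, nets, ctrl gives the robot as it stands.
- The arm moves only by the tool carry_out, never from a script. Its argument "targets" is a list of rows, each an object of numbers: "tx", "ty", "tz": the shift along the tool's x, y, z in mm; "twist": the turn about the tool's z in degrees; "grip": the closure, from 0 (fully open) to 1 (shut). In form: [{"tx": .., "ty": .., "tz": .., "twist": .., "grip": ..}, ...]. A call has 1 to 8 rows; each row shifts and turns the commanded pose from where the row before left it, along the tool's axes as they then stand; what a row does not reach is not made up. A row lasts 1/12 s, in which the tool goes at most 41.7 mm and 7.16 degrees, less where a joint would pass 70% of its speed; a pose out of reach is approached as far as the arm can. A call is refused whole if a number of a shift passes 41.7 or a number of a turn 7.16, either way. A call with a gripper value outside its range is refused whole. The fingers move at their own pace and stop on an object; "newtons" is the grip in N (left out, the last holds). Time passes only in rows, so rows that do not move let the fingers close. It gives the time, the measured TCP pose, the force, the opening and the grip force at its end, in the units of the state.
- readout.get_state(): the state, without advancing time (a new reading comes with each control period).
- eyes.get_image(name): name is "scene" or "top" or "wrist"; returns (picture, depth): 400x640x3 uint8, red, green, blue; 400x640 float32, m along the optical axis (not along the pixel's ray), 0 where there is no reading.
- eyes.get_calibration(name): a dict with "fx", "fy", "cx", "cy" (pixels), "R" (3x3) and "t" (3): a world point X has camera coordinates R X + t; the wrist camera has in their place "tool_from_camera" (4x4, takes a point from camera to tool coordinates, whose origin is the TCP and whose axes are the flange's). Camera axes: x right, y down, z forward; pixel columns grow to the right and rows downward; lengths in m; the calibration is good to about 2 mm. A picture is of the moment at which its call begins: read the wrist's pose just before it. get_calibration takes no time and is no camera call.
- job.job_done(): hands the job in; it is judged then, once.
Trained networks look in the newest picture that a camera, given by its name, has taken for a name from the list of things; names that differ only in an ending like _2 or _b are one class to them, and where a whole thing is asked for, a point or a joint stands for the part that bears it (a point fixed in the world has none). Each returns a list of dicts, best first, with "p" (0 to 1); they miss things now and then, are a little off and sometimes report something else, mostly with a low value. They report only what shows in the picture. A call takes as long as a camera call.
- nets.masks_of(camera, thing): "region" (400x640 bool, what is visible of it) and "bbox" ([left, top, right, bottom] as shares, 0 to 1, of the picture: columns of its width, rows of its height, round what is visible of it).
- nets.place_of(camera, thing): "xy" ([column, row] as shares, 0 to 1, of the picture: columns of its width, rows of its height: a listed point, or the origin of a listed thing).
The state is a dict: "t": time; "joint_positions": joint angles; "qvel": joint speeds; "joint_efforts": joint torques, N m; "tcp_pos": TCP position; "eef_rot": TCP orientation; "ft_force": force on the tool from outside, world axes, zero at the start; "ft_torque": the same for the moment, N m; "width": finger opening in m; "finger_force": force on a finger pad.
Only numpy, scipy, OpenCV 4.12 (cv2) and the standard library are available. Lean on these libraries where they do the work, as an engineer would, in place of code of your own. Each camera call takes 0.05 s, during which the arm holds its last target. There are 200 camera calls.

## Task

Get the polariscope ready for a stress check, with the fingertips only, grasping and lifting nothing: push the specimen slide by its tab fully home under the head, and push the analyser's lever round its arc until its window stands on the scale's 60 mark (the third of the four long marks, counted clockwise seen from above). When both are set and let go, press the lamp key on top of the column fully down and let it come up. Be gentle: do not shift the polariscope, nor knock the cups, bottle and cuvettes round it.

Things in the scene. Friction and masses are not known exactly. Their poses are not given: they have to be found in the camera images.
- polariscope: Bench polariscope, 3 kg, loose on the table: white base 150 x 190 mm, 43 mm high; column at its back right; white round head, 126 mm diameter, 93 to 110 mm above the table; on it the black analyser ring, 86 mm diameter, top at 124 mm. Origin on the table under the ring's vertical axis; x away from the vented front, y to its left: the lever sweeps its left and back, the slide comes out on the right.
- axis (a point): Centre of the analyser ring and of the scale, at the height of the graduated face (110 mm). Its axes are the polariscope's.
- lever_knob (a point): Middle of the black upright round knob at the lever's end, 104 mm from the ring's axis, 140 mm above the table. Knob 11.6 mm thick in its waist, 15 mm at head and foot, from 109 to 149 mm above the table, open air below. The flat steel lever (12 mm wide, 112 to 115 mm above the table) joins it to the ring. Push the knob sideways.
- lever_window (a point): Middle of the open window in the lever, 55 mm from the axis on the lever's centre line, over the scale; the mark that is read shows between the window's two cheeks.
- mark_60 (a point): Middle of the 60 mark on the head's face, 55 mm from the axis. Marks are black lines every 10 degrees, long at 0, 30, 60, 90, growing clockwise seen from above; measured counter-clockwise from the polariscope's x axis, 0 lies at 105 degrees, 60 at 45, 90 at 15.
- analyser (a joint): Scale reading of the lever in rad: 0 on the 0 mark, 1.047 on the 60 mark, growing clockwise seen from above (lever direction = 1.833 minus reading, counter-clockwise from the polariscope's x axis); stops at -0.10 and 1.71. Starts at 0 to 0.61; friction about 0.07 N m (under 1 N at the knob); stays where it is left.
- slide_tab (a point): Middle of the outer face of the upright grey tab at the outer (right, -y) end of the specimen slide, 79 mm above the table. Tab 44 mm wide along the polariscope's x, 6 mm thick, top 88 mm above the table. At home this face lies 93 mm from the ring's axis. The cuvette lying in the slide is fixed to it.
- slide (a joint): How far the specimen slide is drawn out along the polariscope's -y (m): 0 = home against its stop, at most 0.065; starts at 0.035 to 0.060. It slides with about 1.2 N and stays where it is left.
- key_top (a point): Centre of the top of the unpressed round grey lamp key, 21 mm diameter, on top of the column, 131 mm above the table; it goes straight down.
- lamp_key (a joint): How far the lamp key is pressed (m): 0 up, 0.005 fully down; a spring (1 N at the start, 3.5 N at the bottom) brings it up again.
- cup_1: Loose sample cup with a screw cap, 44 mm diameter, 76 mm high, standing right of the polariscope. Origin under its centre. Leave alone.
- cup_2: Another such cup, left of the polariscope. Leave alone.
- bottle: Loose dropper bottle, 28 mm diameter, 73 mm high, right of the polariscope's column, behind the slide. Origin under its centre. Leave alone.
- cuv_a: Loose upright cuvette, 13 x 13 x 46 mm, left of the polariscope, under and outside the lever's arc. Origin under its centre. Leave alone.
- cuv_b: Another such cuvette beside it. Leave alone.

How it is judged:
By the outcome, as a careful person would: the job done as asked, in the order asked, and still so for the second after the job is handed in, with the robot touching nothing.
It also fails if it takes over 58 s, if anything falls off the work surface, if the arm or the gripper's body presses on something with over 40 N, if the wrist force passes 120 N, or if a joint passes its speed limit or range.

## Working session

There is one attempt and no reset: what is moved stays moved. The work goes in short steps, Python scripts to look and compute and a tool call to move; the robot and the scene stay as the last step left them, time stands still between calls to the robot, and variables do not carry over. Pictures are saved under pics/ and viewed, at most 12 in all, crops included, and the job is handed in when it is done.

Besides the shell and the picture viewer there is one more tool, called after "Emit:" as name(argument=value, ...), one argument or row to a line, values as JSON. carry_out: Moves the arm, as the interface text tells. Its arguments: {"type":"object","properties":{"targets":{"type":"array","items":{"type":"object","properties":{"tx":{"type":"number"},"ty":{"type":"number"},"tz":{"type":"number"},"twist":{"type":"number"},"grip":{"type":"number"}}}},"newtons":{"type":"number"}},"required":["targets"]}

```bash
mkdir -p pics
cat > h.py <<'E'
import numpy as np, cv2
from plant import readout, eyes, job, nets, ctrl
from scipy.spatial.transform import Rotation as Ro
def cam(name):
    c=eyes.get_calibration(name)
    if 'R' in c: R=np.array(c['R']);t=np.array(c['t'])
    else:
        s=readout.get_state(); T=np.eye(4);T[:3,:3]=Ro.from_quat(s['eef_rot']).as_matrix();T[:3,3]=s['tcp_pos']
        W=np.linalg.inv(T@np.array(c['tool_from_camera'])); R=W[:3,:3];t=W[:3,3]
    return c,R,t
def at_z(name,uv,z):
    "world point at height z on the ray through pixel uv"
    c,R,t=cam(name); d=R.T@np.array([(uv[0]-c['cx'])/c['fx'],(uv[1]-c['cy'])/c['fy'],1]); o=-R.T@t
    return o+d*(z-o[2])/d[2]
def proj(name,X):
    c,R,t=cam(name); p=R@np.array(X)+t
    return np.array([c['fx']*p[0]/p[2]+c['cx'],c['fy']*p[1]/p[2]+c['cy']])
H=dict(axis=.110,lever_knob=.140,lever_window=.1135,mark_60=.110,slide_tab=.079,key_top=.131,cup_1=0,bottle=0,cuv_a=0,polariscope=0)
def find(name,things):
    for k in things:
        for r in nets.place_of(name,k)[:3]:
            uv=np.array(r['xy'])*[640,400]
            print(name,k,round(r['p'],2),uv.round(1),at_z(name,uv,H[k]).round(4))
def snap(name,fn):
    im,d=eyes.get_image(name); cv2.imwrite('pics/'+fn,im[...,::-1]); return im,d
def st():
    s=readout.get_state(); print(s['t'],np.round(s['tcp_pos'],4),np.round(Ro.from_quat(s['eef_rot']).as_matrix(),3).tolist(),np.round(s['ft_force'],2),s['width'])
E
python3 - <<'E'
from h import *
st()
im,d=snap('top','top1.png'); find('top',H)
im,d=snap('scene','scene1.png'); find('scene',['axis','lever_knob','slide_tab','key_top','mark_60','lever_window'])
E
```

```text
0.0 [ 0.2185 -0.5585  0.2303] [[-0.931, -0.364, -0.001], [-0.364, 0.931, 0.002], [0.0, 0.002, -1.0]] [ 0.04 -0.59  0.22] 0.085228234065081
top axis 0.74 [283.6 196.8] [0.4443 0.1218 0.11  ]
top axis 0.34 [268.2 176.7] [0.4913 0.1572 0.11  ]
top lever_knob 0.77 [236.1 186.1] [0.4666 0.2262 0.14  ]
top lever_knob 0.16 [239.4 210.2] [0.4124 0.2183 0.14  ]
top lever_window 0.78 [255.2 195.1] [0.4485 0.1867 0.1135]
top mark_60 0.7 [267.5 176.9] [0.4907 0.1588 0.11  ]
top slide_tab 0.87 [342.5 203.5] [ 0.4301 -0.0152  0.079 ]
top key_top 0.94 [316.6 177. ] [0.4868 0.0456 0.131 ]
top cup_1 0.91 [436.4 207.1] [ 0.4252 -0.2569  0.    ]
top cup_1 0.88 [197.2 199.5] [0.4497 0.3467 0.    ]
top bottle 0.53 [346.  183.9] [ 0.4862 -0.0293  0.    ]
top cuv_a 0.51 [232.8 189.3] [0.4748 0.2571 0.    ]
top cuv_a 0.48 [237.3 210.1] [0.4221 0.2454 0.    ]
top polariscope 0.69 [287.9 202.9] [0.4392 0.1181 0.    ]
scene axis 0.66 [305.4 220.9] [0.4553 0.115  0.11  ]
scene slide_tab 0.62 [338.  202.9] [ 0.4276 -0.0056  0.079 ]
scene key_top 0.72 [309.6 191.1] [0.4821 0.0409 0.131 ]
scene key_top 0.66 [310.9 257.3] [0.3889 0.2205 0.131 ]
scene mark_60 0.6 [280.2 229.1] [0.4927 0.162  0.11  ]
scene lever_window 0.67 [292.  238.6] [0.4546 0.1785 0.1135]
```

Run:
```python
import cv2,numpy as np
a=cv2.imread('pics/top1.png')[120:270,160:460]; b=cv2.imread('pics/scene1.png')[120:340,180:480]
f=lambda x:cv2.resize(x,None,fx=2,fy=2,interpolation=cv2.INTER_CUBIC)
cv2.imwrite('pics/c1.png',cv2.resize(a,(800,400),interpolation=cv2.INTER_CUBIC)); cv2.imwrite('pics/c2.png',cv2.resize(b,(800,587),interpolation=cv2.INTER_CUBIC))
```

```text
(no output)
```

View pics/c1.png

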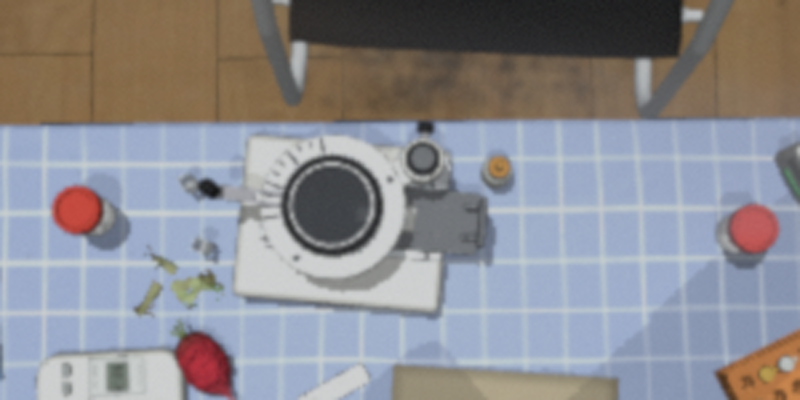

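View pics/c2.png

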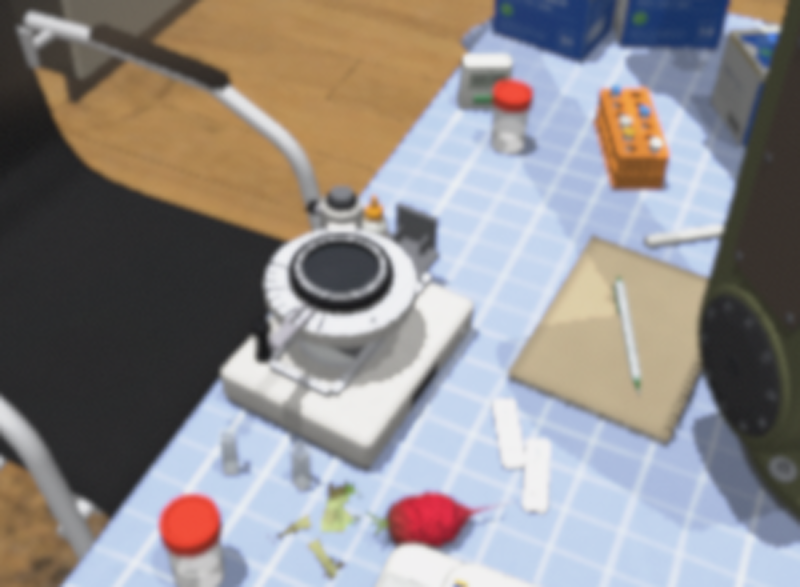

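The top view has the axis near (0.444, 0.122), the polariscope turned about -5°, the lever at about 22° on the scale and the slide about 45 mm out. Cup_1 is far to the right, and the bottle stands behind the tab. I'll shut the fingers and move to a spot right of the tab, staying high.

Emit:
carry_out(
  targets=[
    {"tx": -25, "ty": 26, "tz": -5, "grip": 1},
    {"tx": -25, "ty": 26, "tz": -5, "grip": 1},
    {"tx": -25, "ty": 26, "tz": -5, "grip": 1},
    {"tx": -25, "ty": 26, "tz": -5, "grip": 1},
    {"tx": -25, "ty": 26, "tz": -5, "grip": 1},
    {"tx": -25, "ty": 26, "tz": -5, "grip": 1},
    {"tx": -25, "ty": 26, "tz": -5, "grip": 1},
    {"tx": -25, "ty": 26, "tz": -5, "grip": 1},
  ],
  newtons=20,
)

```text
invalid input at $.targets[0]: expected keys tx, ty, tz, twist, grip
```

Emit:
carry_out(
  targets=[
    {"tx": -25, "ty": 26, "grip": 1},
    {"tx": -25, "ty": 26, "grip": 1},
    {"tx": -25, "ty": 26, "grip": 1},
    {"tx": -25, "ty": 26, "grip": 1},
    {"tx": -25, "ty": 26, "grip": 1},
    {"tx": -25, "ty": 26, "grip": 1},
    {"twist": -7, "grip": 1},
    {"twist": -7, "grip": 1},
  ],
)

```text
invalid input at $.targets[0]: expected keys tx, ty, tz, twist, grip
```

Emit:
carry_out(
  targets=[
    {"twist": -7, "grip": 1},
    {"twist": -7, "grip": 1},
    {"twist": -7, "grip": 1},
    {"twist": -7, "grip": 1},
    {"twist": -7, "grip": 1},
    {"twist": -7, "grip": 1},
    {"twist": -7, "grip": 1},
    {"grip": 1},
  ],
)

```text
invalid input at $.targets[0]: expected keys tx, ty, tz, twist, grip
```

Run:
```python
from h import *
st()
snap('wrist','w1.png'); find('wrist',['axis','lever_knob','slide_tab','key_top','mark_60','lever_window','bottle'])
```

```text
0.9 [ 0.2185 -0.5588  0.2313] [[-0.931, -0.364, -0.0], [-0.364, 0.931, 0.0], [0.0, 0.0, -1.0]] [-0.31 -0.31  0.63] 0.08575827430137804
```

View pics/w1.png

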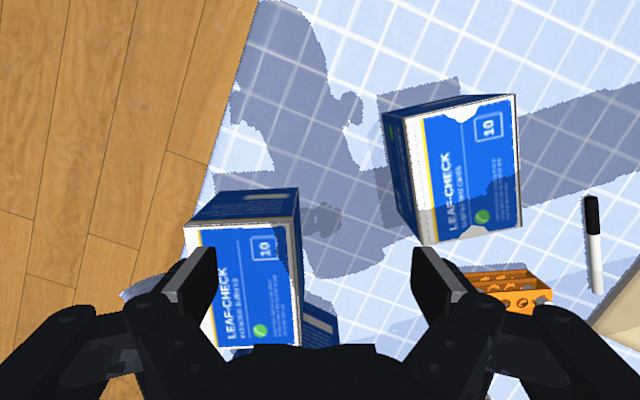

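The calls were refused because every row needs all five keys. The wrist view is still the start pose, with boxes below the fingers, so I'll rise first.

Emit:
carry_out(
  targets=[
    {"tx": 0, "ty": 0, "tz": -35, "twist": 0, "grip": 1},
    {"tx": -25, "ty": 26, "tz": -10, "twist": 0, "grip": 1},
    {"tx": -25, "ty": 26, "tz": -10, "twist": 0, "grip": 1},
    {"tx": -25, "ty": 26, "tz": 0, "twist": 0, "grip": 1},
    {"tx": -25, "ty": 26, "tz": 0, "twist": 0, "grip": 1},
    {"tx": -25, "ty": 26, "tz": 0, "twist": 0, "grip": 1},
    {"tx": -25, "ty": 26, "tz": 0, "twist": 0, "grip": 1},
    {"tx": -25, "ty": 26, "tz": 0, "twist": 0, "grip": 1},
  ],
  newtons=20,
)

```text
t: 1.97
tcp_pos: [0.3154, -0.324, 0.2865]
eef_rot: [-0.185, 0.983, -0.0, 0.0]
ft_force: [0.2, 0.4, 0.4]
width: 0.0001
finger_force: 0.0
```

Emit:
carry_out(
  targets=[
    {"tx": -25, "ty": 26, "tz": 0, "twist": 0, "grip": 1},
    {"tx": -25, "ty": 26, "tz": 0, "twist": 0, "grip": 1},
    {"tx": -25, "ty": 26, "tz": 0, "twist": 0, "grip": 1},
    {"tx": -25, "ty": 26, "tz": 0, "twist": 0, "grip": 1},
    {"tx": -25, "ty": 26, "tz": 0, "twist": 0, "grip": 1},
    {"tx": -25, "ty": 26, "tz": 0, "twist": 0, "grip": 1},
    {"tx": -25, "ty": 26, "tz": 0, "twist": 0, "grip": 1},
    {"tx": 0, "ty": 0, "tz": 0, "twist": -7, "grip": 1},
  ],
)

```text
t: 2.63
tcp_pos: [0.4132, -0.0877, 0.2855]
eef_rot: [-0.245, 0.969, 0.001, -0.0]
ft_force: [-0.6, -1.0, 0.5]
width: -0.0005
finger_force: 0.0
```

Emit:
carry_out(
  targets=[
    {"tx": 0, "ty": 0, "tz": 0, "twist": -7, "grip": 1},
    {"tx": 0, "ty": 0, "tz": 0, "twist": -7, "grip": 1},
    {"tx": 0, "ty": 0, "tz": 0, "twist": -7, "grip": 1},
    {"tx": 0, "ty": 0, "tz": 0, "twist": -7, "grip": 1},
    {"tx": 0, "ty": 0, "tz": 0, "twist": -7, "grip": 1},
    {"tx": 0, "ty": 0, "tz": 0, "twist": -7, "grip": 1},
    {"tx": 0, "ty": 0, "tz": 0, "twist": -7, "grip": 1},
    {"tx": 0, "ty": 0, "tz": 0, "twist": -7, "grip": 1},
  ],
)

```text
t: 3.3
tcp_pos: [0.4119, -0.0923, 0.2864]
eef_rot: [-0.674, 0.739, -0.0, 0.0]
ft_force: [-0.1, -0.8, 0.1]
width: 0.0002
finger_force: 0.0
```

Run:
```python
from h import *
st()
snap('wrist','w2.png'); find('wrist',['axis','lever_knob','slide_tab','key_top','mark_60','lever_window','bottle'])
```

```text
3.3 [ 0.4119 -0.0923  0.2864] [[-0.092, -0.996, 0.0], [-0.996, 0.092, 0.0], [-0.0, -0.0, -1.0]] [-0.06 -0.75  0.07] 0.00017342264821155651
wrist axis 0.7 [299.6 346.5] [0.4485 0.1142 0.11  ]
wrist slide_tab 0.61 [301.7 231.9] [ 0.4334 -0.0176  0.079 ]
wrist bottle 0.66 [264.6 202.3] [ 0.4859 -0.0335  0.    ]
```

View pics/w2.png

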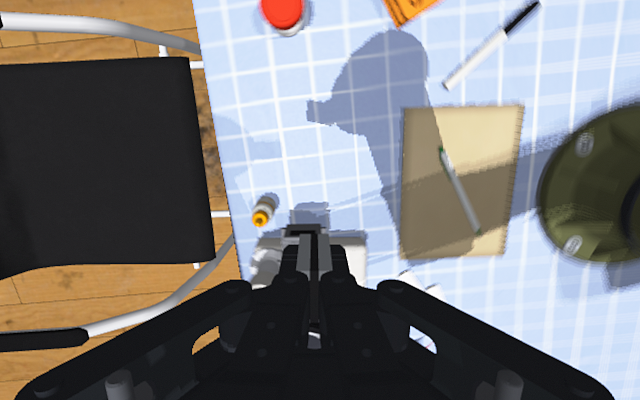

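Tool x now lies along the polariscope's -y axis. The tab reads (0.433, -0.018), which agrees with the top view, and the bottle at pixel (262, 213) is clear of it. I'll go down right of the tab and push along -tool x.

Emit:
carry_out(
  targets=[
    {"tx": -24, "ty": -19, "tz": 20, "twist": 0, "grip": 1},
    {"tx": 0, "ty": 0, "tz": 38, "twist": 0, "grip": 1},
    {"tx": 0, "ty": 0, "tz": 38, "twist": 0, "grip": 1},
    {"tx": 0, "ty": 0, "tz": 38, "twist": 0, "grip": 1},
    {"tx": 0, "ty": 0, "tz": 38, "twist": 0, "grip": 1},
    {"tx": 0, "ty": 0, "tz": 28, "twist": 0, "grip": 1},
    {"tx": 0, "ty": 0, "tz": 12, "twist": 0, "grip": 1},
    {"tx": -8, "ty": 0, "tz": 0, "twist": 0, "grip": 1},
  ],
)

```text
t: 4.37
tcp_pos: [0.4322, -0.063, 0.0716]
eef_rot: [-0.671, 0.742, 0.001, -0.002]
ft_force: [0.2, 0.5, 0.5]
width: -0.0001
finger_force: 0.0
```

Emit:
carry_out(
  targets=[
    {"tx": -8, "ty": 0, "tz": 0, "twist": 0, "grip": 1},
    {"tx": -8, "ty": 0, "tz": 0, "twist": 0, "grip": 1},
    {"tx": -8, "ty": 0, "tz": 0, "twist": 0, "grip": 1},
    {"tx": -6, "ty": 0, "tz": 0, "twist": 0, "grip": 1},
    {"tx": -5, "ty": 0, "tz": 0, "twist": 0, "grip": 1},
    {"tx": -5, "ty": 0, "tz": 0, "twist": 0, "grip": 1},
    {"tx": -5, "ty": 0, "tz": 0, "twist": 0, "grip": 1},
  ],
)

```text
t: 4.95
tcp_pos: [0.4387, -0.0171, 0.0748]
eef_rot: [-0.672, 0.741, -0.0, 0.0]
ft_force: [0.4, -2.0, 1.0]
width: -0.0002
finger_force: 0.7
```

Emit:
carry_out(
  targets=[
    {"tx": -4, "ty": 0, "tz": 0, "twist": 0, "grip": 1},
    {"tx": -4, "ty": 0, "tz": 0, "twist": 0, "grip": 1},
    {"tx": -4, "ty": 0, "tz": 0, "twist": 0, "grip": 1},
    {"tx": -4, "ty": 0, "tz": 0, "twist": 0, "grip": 1},
    {"tx": -4, "ty": 0, "tz": 0, "twist": 0, "grip": 1},
    {"tx": -3, "ty": 0, "tz": 0, "twist": 0, "grip": 1},
  ],
)

```text
t: 5.45
tcp_pos: [0.4406, 0.0057, 0.0742]
eef_rot: [-0.671, 0.741, 0.0, -0.0]
ft_force: [-0.1, -1.6, 1.1]
width: 0.0003
finger_force: 0.7
```

Emit:
carry_out(
  targets=[
    {"tx": -2, "ty": 0, "tz": 0, "twist": 0, "grip": 1},
    {"tx": -1, "ty": 0, "tz": 0, "twist": 0, "grip": 1},
  ],
)

```text
t: 5.62
tcp_pos: [0.4409, 0.0086, 0.0742]
eef_rot: [-0.672, 0.741, 0.0, -0.0]
ft_force: [-0.3, -1.3, 0.5]
width: 0.0
finger_force: 0.6
```

Emit:
carry_out(
  targets=[
    {"tx": -1, "ty": 0, "tz": 0, "twist": 0, "grip": 1},
    {"tx": -1, "ty": 0, "tz": 0, "twist": 0, "grip": 1},
  ],
)

```text
t: 5.78
tcp_pos: [0.4411, 0.0104, 0.0742]
eef_rot: [-0.671, 0.741, 0.0, -0.0]
ft_force: [0.0, -1.3, 0.8]
width: -0.0004
finger_force: 0.6
```

Emit:
carry_out(
  targets=[
    {"tx": -1, "ty": 0, "tz": 0, "twist": 0, "grip": 1},
    {"tx": -1, "ty": 0, "tz": 0, "twist": 0, "grip": 1},
  ],
)

```text
t: 5.95
tcp_pos: [0.4413, 0.0123, 0.0742]
eef_rot: [-0.671, 0.741, 0.0, -0.0]
ft_force: [-0.6, -1.0, 1.1]
width: -0.0002
finger_force: 0.6
```

Emit:
carry_out(
  targets=[
    {"tx": -1, "ty": 0, "tz": 0, "twist": 0, "grip": 1},
    {"tx": 0, "ty": 0, "tz": 0, "twist": 0, "grip": 1},
  ],
)

```text
t: 6.12
tcp_pos: [0.4414, 0.0135, 0.0742]
eef_rot: [-0.671, 0.741, 0.0, 0.0]
ft_force: [-0.0, -0.9, 0.4]
width: 0.0001
finger_force: 0.3
```

Emit:
carry_out(
  targets=[
    {"tx": -1, "ty": 0, "tz": 0, "twist": 0, "grip": 1},
    {"tx": 0, "ty": 0, "tz": 0, "twist": 0, "grip": 1},
  ],
)

```text
t: 6.28
tcp_pos: [0.4415, 0.0145, 0.0742]
eef_rot: [-0.671, 0.741, 0.0, 0.0]
ft_force: [-0.7, -1.5, -0.2]
width: -0.0001
finger_force: 0.3
```

Emit:
carry_out(
  targets=[
    {"tx": -1, "ty": 0, "tz": 0, "twist": 0, "grip": 1},
    {"tx": 0, "ty": 0, "tz": 0, "twist": 0, "grip": 1},
  ],
)

```text
t: 6.45
tcp_pos: [0.4415, 0.0149, 0.0742]
eef_rot: [-0.671, 0.741, -0.0, -0.001]
ft_force: [0.5, -4.0, 0.8]
width: -0.0003
finger_force: 1.9
```

Emit:
carry_out(
  targets=[
    {"tx": -1, "ty": 0, "tz": 0, "twist": 0, "grip": 1},
    {"tx": 0, "ty": 0, "tz": 0, "twist": 0, "grip": 1},
  ],
)

```text
t: 6.62
tcp_pos: [0.4415, 0.015, 0.0743]
eef_rot: [-0.671, 0.741, -0.001, -0.001]
ft_force: [0.3, -7.3, 0.6]
width: 0.0001
finger_force: 3.8
```

Emit:
carry_out(
  targets=[
    {"tx": -1, "ty": 0, "tz": 0, "twist": 0, "grip": 1},
    {"tx": 0, "ty": 0, "tz": 0, "twist": 0, "grip": 1},
  ],
)

```text
t: 6.78
tcp_pos: [0.4415, 0.015, 0.0743]
eef_rot: [-0.671, 0.741, -0.001, -0.002]
ft_force: [0.9, -12.2, -0.3]
width: 0.0001
finger_force: 5.6
```

The force rises sharply at TCP y = 0.015, where home was expected (face at 0.026), so the slide is home. Next I back off, rise, cross over to the lever side and turn the tool.

Emit:
carry_out(
  targets=[
    {"tx": 10, "ty": 0, "tz": 0, "twist": 0, "grip": 1},
    {"tx": 15, "ty": 0, "tz": 0, "twist": 0, "grip": 1},
    {"tx": 0, "ty": 0, "tz": -40, "twist": 0, "grip": 1},
    {"tx": 0, "ty": 0, "tz": -40, "twist": 0, "grip": 1},
    {"tx": 0, "ty": 0, "tz": -40, "twist": 0, "grip": 1},
    {"tx": 0, "ty": 0, "tz": -40, "twist": 0, "grip": 1},
    {"tx": 0, "ty": 0, "tz": -40, "twist": 0, "grip": 1},
    {"tx": -34, "ty": 6, "tz": 0, "twist": 0, "grip": 1},
  ],
)

```text
t: 7.45
tcp_pos: [0.4391, 0.0238, 0.2837]
eef_rot: [-0.669, 0.743, -0.003, 0.006]
ft_force: [1.0, 0.9, 0.2]
width: -0.0002
finger_force: 0.0
```

Emit:
carry_out(
  targets=[
    {"tx": -34, "ty": 6, "tz": 0, "twist": 0, "grip": 1},
    {"tx": -34, "ty": 6, "tz": 0, "twist": 0, "grip": 1},
    {"tx": -34, "ty": 6, "tz": 0, "twist": 0, "grip": 1},
    {"tx": -34, "ty": 6, "tz": 0, "twist": 0, "grip": 1},
    {"tx": -34, "ty": 6, "tz": 0, "twist": 0, "grip": 1},
    {"tx": -34, "ty": 6, "tz": 0, "twist": 0, "grip": 1},
    {"tx": 0, "ty": 0, "tz": 0, "twist": -7, "grip": 1},
    {"tx": 0, "ty": 0, "tz": 0, "twist": -7, "grip": 1},
  ],
)

```text
t: 8.12
tcp_pos: [0.4204, 0.2355, 0.2735]
eef_rot: [0.76, -0.65, -0.001, 0.0]
ft_force: [-0.3, -0.2, 0.3]
width: 0.0003
finger_force: 0.0
```

Emit:
carry_out(
  targets=[
    {"tx": 0, "ty": 0, "tz": 0, "twist": -7, "grip": 1},
    {"tx": 0, "ty": 0, "tz": 0, "twist": -7, "grip": 1},
    {"tx": 0, "ty": 0, "tz": 0, "twist": -7, "grip": 1},
    {"tx": 0, "ty": 0, "tz": 0, "twist": -7, "grip": 1},
    {"tx": 0, "ty": 0, "tz": 0, "twist": -7, "grip": 1},
    {"tx": 0, "ty": 0, "tz": 0, "twist": -7, "grip": 1},
    {"tx": 0, "ty": 0, "tz": 0, "twist": -7, "grip": 1},
    {"tx": 0, "ty": 0, "tz": 0, "twist": -7, "grip": 1},
  ],
)

```text
t: 8.78
tcp_pos: [0.421, 0.2337, 0.2742]
eef_rot: [0.976, -0.219, -0.0, -0.001]
ft_force: [0.6, 0.6, 0.1]
width: 0.0002
finger_force: 0.0
```

Emit:
carry_out(
  targets=[
    {"tx": 0, "ty": 0, "tz": 0, "twist": -7, "grip": 1},
    {"tx": 0, "ty": 0, "tz": 0, "twist": -6, "grip": 1},
    {"tx": 0, "ty": 0, "tz": 0, "twist": 0, "grip": 1},
  ],
)

```text
t: 9.03
tcp_pos: [0.421, 0.2337, 0.2742]
eef_rot: [0.994, -0.108, -0.0, -0.001]
ft_force: [-0.2, -0.4, -0.7]
width: -0.0001
finger_force: 0.0
```

Run:
```python
from h import *
st()
snap('wrist','w3.png'); find('wrist',['axis','lever_knob','key_top','mark_60','lever_window'])
```

```text
9.0333 [0.421  0.2337 0.2742] [[0.977, -0.215, -0.0], [-0.215, -0.977, 0.002], [-0.001, -0.001, -1.0]] [-0.16 -0.44 -0.7 ] -8.626803612077886e-05
wrist axis 0.78 [430.  120.7] [0.4465 0.117  0.11  ]
wrist lever_knob 0.56 [319.3 133.9] [0.4605 0.2187 0.14  ]
wrist key_top 0.76 [529.4  55.6] [0.4833 0.0383 0.131 ]
wrist key_top 0.74 [286.5 113.2] [0.4828 0.2422 0.131 ]
wrist mark_60 0.93 [383.2  84.9] [0.4871 0.1538 0.11  ]
wrist lever_window 0.85 [369.4 126.8] [0.4539 0.1727 0.1135]
```

View pics/w3.png

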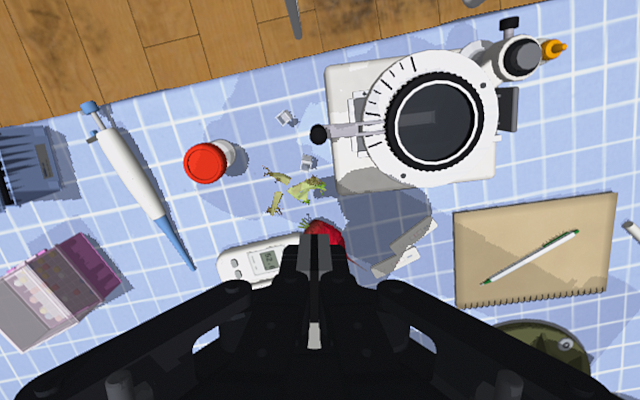

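The view is clear. The knob at (319, 134) is 103 mm from the axis at 82°, and the 60 mark at (383, 85) is 55 mm out at 42°, so about 40° remains. I'll go down behind the knob.

Emit:
carry_out(
  targets=[
    {"tx": 10, "ty": 8, "tz": 25, "twist": -4, "grip": 1},
    {"tx": 0, "ty": 0, "tz": 35, "twist": 0, "grip": 1},
    {"tx": 0, "ty": 0, "tz": 35, "twist": 0, "grip": 1},
    {"tx": 0, "ty": 0, "tz": 30, "twist": 0, "grip": 1},
    {"tx": 0, "ty": 0, "tz": 20, "twist": 0, "grip": 1},
    {"tx": 4, "ty": 0, "tz": 0, "twist": 0, "grip": 1},
    {"tx": 4, "ty": 0, "tz": 0, "twist": 0, "grip": 1},
  ],
)

```text
t: 9.92
tcp_pos: [0.4371, 0.2219, 0.1293]
eef_rot: [0.997, -0.075, -0.0, 0.001]
ft_force: [0.5, -0.2, 2.1]
width: -0.0002
finger_force: 0.0
```

Emit:
carry_out(
  targets=[
    {"tx": 3, "ty": 0, "tz": 0, "twist": 0, "grip": 1},
    {"tx": 3, "ty": 0, "tz": 0, "twist": 0, "grip": 1},
    {"tx": 3, "ty": 0, "tz": 0, "twist": 0, "grip": 1},
    {"tx": 0, "ty": 0, "tz": 0, "twist": 0, "grip": 1},
  ],
)

```text
t: 10.25
tcp_pos: [0.4467, 0.2211, 0.1304]
eef_rot: [0.997, -0.076, 0.001, -0.001]
ft_force: [0.8, 1.0, -1.2]
width: -0.0002
finger_force: 0.0
```

Run:
```python
from h import *
st()
snap('wrist','w4.png'); find('wrist',['axis','lever_knob','mark_60','lever_window'])
```

```text
10.25 [0.4467 0.2211 0.1304] [[0.989, -0.151, 0.001], [-0.151, -0.989, 0.001], [0.001, -0.001, -1.0]] [ 0.84  0.98 -1.17] -0.0002129342150954469
wrist axis 0.68 [507. 204.] [0.4476 0.1171 0.11  ]
wrist lever_knob 0.63 [307.9 224. ] [0.4637 0.2196 0.14  ]
wrist lever_knob 0.32 [405.8 202. ] [0.4673 0.1768 0.14  ]
wrist mark_60 0.64 [433.3 139.5] [0.4869 0.1537 0.11  ]
wrist lever_window 0.94 [403.5 203.6] [0.457  0.1716 0.1135]
wrist lever_window 0.18 [434.  138.5] [0.4879 0.1545 0.1135]
```

View pics/w4.png

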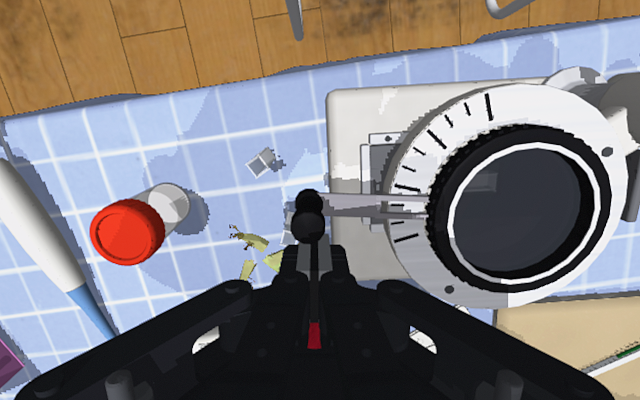

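The finger touches the knob, with the window at (404, 203) near 20°, the long 60 mark at (433, 139) and the long 90 mark at (489, 106). About 37° remains, so I'll push along the arc about 27°.

Emit:
carry_out(
  targets=[
    {"tx": 5, "ty": -0.7, "tz": 0, "twist": 2.75, "grip": 1},
    {"tx": 5, "ty": -0.7, "tz": 0, "twist": 2.75, "grip": 1},
    {"tx": 5, "ty": -0.7, "tz": 0, "twist": 2.75, "grip": 1},
    {"tx": 5, "ty": -0.7, "tz": 0, "twist": 2.75, "grip": 1},
    {"tx": 5, "ty": -0.7, "tz": 0, "twist": 2.75, "grip": 1},
    {"tx": 0, "ty": 0, "tz": 0, "twist": 0, "grip": 1},
  ],
)

```text
t: 11.0
tcp_pos: [0.4711, 0.218, 0.1292]
eef_rot: [0.981, -0.195, -0.0, 0.0]
ft_force: [-1.0, 0.4, -0.2]
width: -0.0003
finger_force: 0.0
```

Emit:
carry_out(
  targets=[
    {"tx": 5, "ty": -0.7, "tz": 0, "twist": 2.75, "grip": 1},
    {"tx": 5, "ty": -0.7, "tz": 0, "twist": 2.75, "grip": 1},
    {"tx": 5, "ty": -0.7, "tz": 0, "twist": 2.75, "grip": 1},
    {"tx": 5, "ty": -0.7, "tz": 0, "twist": 2.75, "grip": 1},
    {"tx": 5, "ty": -0.7, "tz": 0, "twist": 2.75, "grip": 1},
    {"tx": 0, "ty": 0, "tz": 0, "twist": 0, "grip": 1},
  ],
)

```text
t: 11.5
tcp_pos: [0.4946, 0.2093, 0.1292]
eef_rot: [0.951, -0.311, -0.0, 0.0]
ft_force: [0.7, -0.2, 0.0]
width: -0.0003
finger_force: 0.0
```

```bash
cat >> h.py <<'E'
def ang(fn):
    st(); snap('wrist',fn); find('wrist',['axis','lever_knob','mark_60','lever_window'])
E
python3 - <<'E'
from h import *
ang('w5.png')
cv2.imwrite('pics/w5c.png',cv2.resize(cv2.imread('pics/w5.png')[60:300,260:580],(800,600),interpolation=cv2.INTER_CUBIC))
E
```

```text
11.5 [0.4946 0.2093 0.1292] [[0.807, -0.59, -0.0], [-0.59, -0.807, -0.0], [-0.0, 0.0, -1.0]] [ 0.7  -0.16  0.01] -0.00029288832759970446
wrist axis 0.85 [508.4 210.2] [0.4452 0.1175 0.11  ]
wrist lever_knob 0.69 [308.7 220.7] [0.511  0.1987 0.14  ]
wrist mark_60 0.69 [407.1 184.3] [0.4884 0.1533 0.11  ]
wrist lever_window 0.74 [405.1 205.9] [0.4805 0.1604 0.1135]
```

View pics/w5c.png

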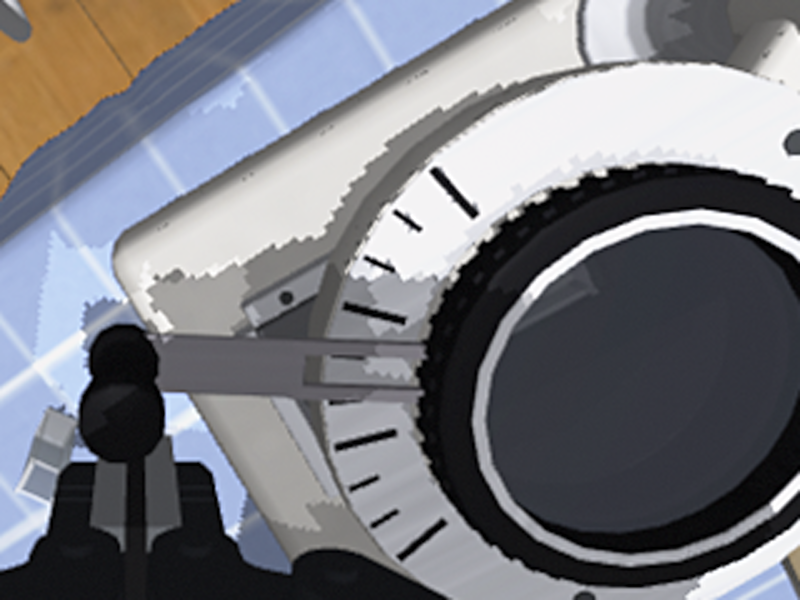

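The window now reads about 47–50, between the 50 and 40 marks, with the 60 mark at crop (375, 312). I'll push about 7° more and look again.

Emit:
carry_out(
  targets=[
    {"tx": 4.3, "ty": -0.6, "tz": 0, "twist": 2.4, "grip": 1},
    {"tx": 4.3, "ty": -0.6, "tz": 0, "twist": 2.4, "grip": 1},
    {"tx": 4.3, "ty": -0.6, "tz": 0, "twist": 2.4, "grip": 1},
    {"tx": 0, "ty": 0, "tz": 0, "twist": 0, "grip": 1},
  ],
)

```text
t: 12.08
tcp_pos: [0.5058, 0.2029, 0.1294]
eef_rot: [0.929, -0.37, 0.0, -0.0]
ft_force: [-0.0, 0.4, 0.0]
width: -0.0002
finger_force: 0.0
```

Run:
```python
from h import *
ang('w6.png')
cv2.imwrite('pics/w6c.png',cv2.resize(cv2.imread('pics/w6.png')[120:270,350:550],(800,600),interpolation=cv2.INTER_CUBIC))
```

```text
12.0833 [0.5058 0.2029 0.1294] [[0.727, -0.687, 0.0], [-0.687, -0.727, 0.0], [-0.0, -0.0, -1.0]] [-0.    0.45  0.04] -0.00017215954424232803
wrist axis 0.83 [508.  207.6] [0.4467 0.1171 0.11  ]
wrist lever_knob 0.86 [309.  220.5] [0.5209 0.1899 0.14  ]
wrist mark_60 0.88 [406.1 197. ] [0.4878 0.1524 0.11  ]
```

View pics/w6c.png

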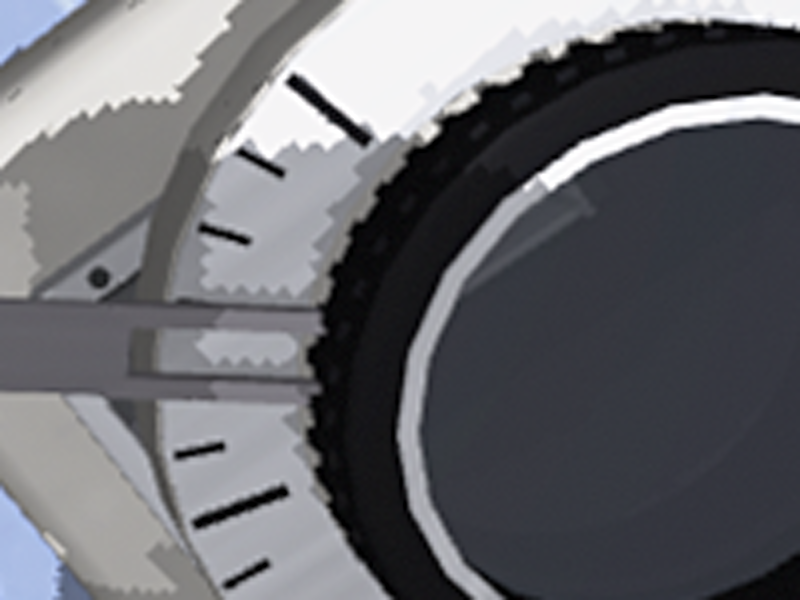

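The window is centred at crop y≈348. The 60 mark, just under its upper cheek, is at y≈305, so about 6° remains. I'll push 5° in small rows.

Emit:
carry_out(
  targets=[
    {"tx": 3, "ty": -0.4, "tz": 0, "twist": 1.7, "grip": 1},
    {"tx": 3, "ty": -0.4, "tz": 0, "twist": 1.7, "grip": 1},
    {"tx": 3, "ty": -0.4, "tz": 0, "twist": 1.6, "grip": 1},
    {"tx": 0, "ty": 0, "tz": 0, "twist": 0, "grip": 1},
  ],
)

```text
t: 12.67
tcp_pos: [0.5133, 0.1971, 0.1293]
eef_rot: [0.912, -0.411, 0.0, 0.0]
ft_force: [-1.0, 0.8, 0.0]
width: -0.0003
finger_force: 0.0
```

Run:
```python
from h import *
ang('w7.png')
cv2.imwrite('pics/w7c.png',cv2.resize(cv2.imread('pics/w7.png')[120:270,350:550],(800,600),interpolation=cv2.INTER_CUBIC))
```

```text
12.6667 [0.5133 0.1971 0.1293] [[0.663, -0.749, 0.0], [-0.749, -0.663, -0.0], [0.0, -0.0, -1.0]] [-1.    0.81  0.  ] -0.0002735253683007957
wrist axis 0.75 [508.6 210.5] [0.4454 0.1176 0.11  ]
wrist lever_knob 0.69 [307.3 222.5] [0.5272 0.1839 0.14  ]
wrist mark_60 0.92 [403.5 207.7] [0.4877 0.1533 0.11  ]
wrist lever_window 0.71 [402.6 205.8] [0.4903 0.1528 0.1135]
```

View pics/w7c.png

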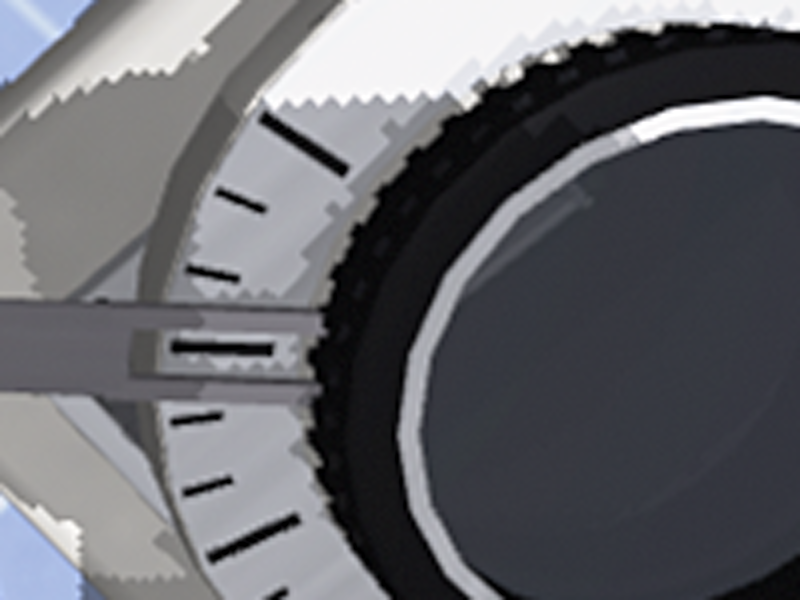

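The 60 mark now shows in the window at crop (222, 348), with the cheeks' centre at about y=351, so under 0.5° remains. One 0.5 mm nudge, then I back off, rise and move to view the key.

Emit:
carry_out(
  targets=[
    {"tx": 0.5, "ty": 0, "tz": 0, "twist": 0.2, "grip": 1},
    {"tx": 0, "ty": 0, "tz": 0, "twist": 0, "grip": 1},
    {"tx": -5, "ty": 0, "tz": 0, "twist": 0, "grip": 1},
    {"tx": -12, "ty": 0, "tz": 0, "twist": 0, "grip": 1},
    {"tx": -5, "ty": 0, "tz": -35, "twist": 0, "grip": 1},
    {"tx": 0, "ty": 0, "tz": -35, "twist": 0, "grip": 1},
    {"tx": 0, "ty": 0, "tz": -35, "twist": 0, "grip": 1},
    {"tx": 0, "ty": 0, "tz": -20, "twist": 0, "grip": 1},
  ],
)

```text
t: 13.58
tcp_pos: [0.4988, 0.2144, 0.2591]
eef_rot: [0.912, -0.411, 0.002, -0.002]
ft_force: [0.4, -1.0, 0.6]
width: -0.0002
finger_force: 0.0
```

Emit:
carry_out(
  targets=[
    {"tx": 10, "ty": 31, "tz": 0, "twist": 0, "grip": 1},
    {"tx": 10, "ty": 31, "tz": 0, "twist": 0, "grip": 1},
    {"tx": 10, "ty": 31, "tz": 0, "twist": 0, "grip": 1},
    {"tx": 10, "ty": 31, "tz": 0, "twist": 0, "grip": 1},
    {"tx": 0, "ty": 0, "tz": 0, "twist": 0, "grip": 1},
  ],
)

```text
t: 14.0
tcp_pos: [0.4304, 0.099, 0.2562]
eef_rot: [0.911, -0.412, 0.001, -0.001]
ft_force: [1.8, 1.6, 0.6]
width: 0.0001
finger_force: 0.0
```

Run:
```python
from h import *
st(); im,d=snap('wrist','w8.png'); find('wrist',['key_top','slide_tab'])
m=nets.masks_of('wrist','key_top')
for r in m[:2]:
    v,u=np.nonzero(r['region']); uv=[u.mean(),v.mean()]; print(r['p'],uv,len(u),at_z('wrist',uv,.131).round(4),np.median(d[v,u]))
c,R,t=cam('wrist'); print('cam',(-R.T@t).round(3))
snap('top','top2.png'); find('top',['mark_60','lever_window','axis','slide_tab','polariscope','key_top'])
```

```text
14.0 [0.4304 0.099  0.2562] [[0.661, -0.75, 0.003], [-0.75, -0.661, 0.002], [0.001, -0.004, -1.0]] [1.77 1.58 0.57] 7.81522828924936e-05
wrist key_top 0.61 [310.8  87.8] [0.4853 0.0432 0.131 ]
wrist slide_tab 0.88 [360.8 112.9] [0.4364 0.0285 0.079 ]
0.95 [np.float64(296.3914728682171), np.float64(160.53057224980404)] 22962 [0.4566 0.0947 0.131 ] 0.29366565
0.34 [np.float64(200.85630498533723), np.float64(231.84457478005865)] 341 [0.4782 0.1985 0.131 ] 0.39740446
cam [0.478 0.048 0.397]
top mark_60 0.49 [320.9 201.3] [0.4333 0.0362 0.11  ]
top slide_tab 0.5 [326.1 203.4] [0.4307 0.0236 0.079 ]
top polariscope 0.72 [287.9 200.6] [0.445  0.1181 0.    ]
top key_top 0.9 [315.9 180.2] [0.4795 0.0473 0.131 ]
```

View pics/w8.png

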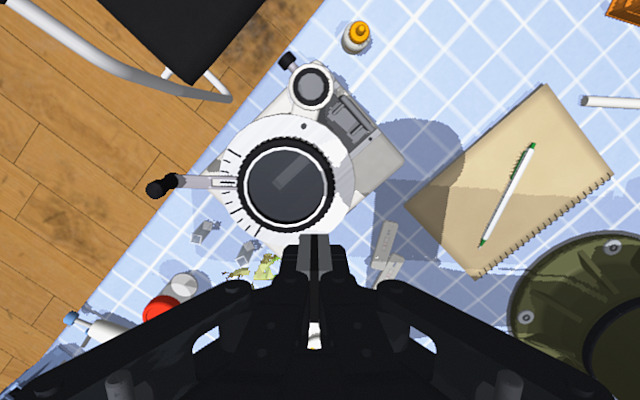

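The key's round top is at (311, 88), giving (0.485, 0.043). The lever still covers the 60 mark, and the tab reads home at (0.436, 0.028). Moving over the key and down to just above it.

Emit:
carry_out(
  targets=[
    {"tx": 26, "ty": -1.3, "tz": 0, "twist": 0, "grip": 1},
    {"tx": 26, "ty": -1.3, "tz": 0, "twist": 0, "grip": 1},
    {"tx": 26, "ty": -1.3, "tz": 0, "twist": 0, "grip": 1},
    {"tx": 0, "ty": 0, "tz": 35, "twist": 0, "grip": 1},
    {"tx": 0, "ty": 0, "tz": 35, "twist": 0, "grip": 1},
    {"tx": 0, "ty": 0, "tz": 30, "twist": 0, "grip": 1},
    {"tx": 0, "ty": 0, "tz": 17, "twist": 0, "grip": 1},
    {"tx": 0, "ty": 0, "tz": 0, "twist": 0, "grip": 1},
  ],
)

```text
t: 15.22
tcp_pos: [0.4848, 0.045, 0.1325]
eef_rot: [0.912, -0.411, -0.003, 0.002]
ft_force: [-0.0, -0.3, -0.0]
width: -0.0001
finger_force: 0.0
```

Run:
```python
from h import *
st(); snap('wrist','w9.png'); find('wrist',['key_top'])
print('tip px',proj('wrist',readout.get_state()['tcp_pos']),proj('wrist',[.485,.043,.131]))
```

```text
15.2167 [0.4848 0.045  0.1325] [[0.662, -0.75, -0.007], [-0.75, -0.662, -0.002], [-0.003, 0.007, -1.0]] [-0.02 -0.31 -0.  ] -7.125131030004774e-05
wrist key_top 0.64 [320.2 242.2] [0.4851 0.041  0.131 ]
wrist key_top 0.61 [387.2 236.1] [0.4624 0.0165 0.131 ]
tip px [311.48123691 252.1345368 ] [317.75374177 245.1061701 ]
```

View pics/w9.png

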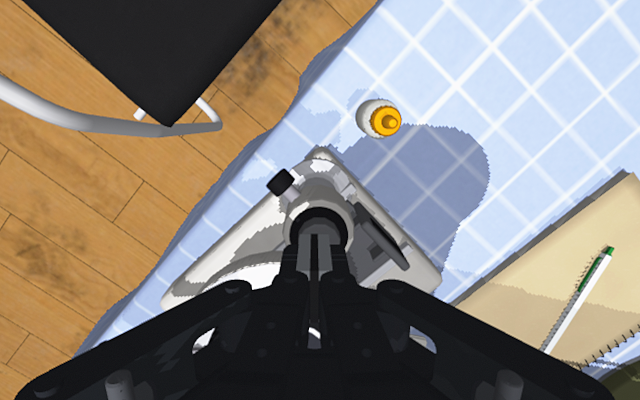

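The fingertips stand over the key, about 3 mm off its centre at (319, 235). I'll correct that, then press in small steps.

Emit:
carry_out(
  targets=[
    {"tx": 2.4, "ty": 2, "tz": 0, "twist": 0, "grip": 1},
    {"tx": 0, "ty": 0, "tz": 2, "twist": 0, "grip": 1},
    {"tx": 0, "ty": 0, "tz": 0, "twist": 0, "grip": 1},
  ],
)

```text
t: 15.57
tcp_pos: [0.4874, 0.0426, 0.1364]
eef_rot: [0.912, -0.411, 0.001, -0.001]
ft_force: [-0.7, -0.6, -0.0]
width: -0.0004
finger_force: 0.0
```

Emit:
carry_out(
  targets=[
    {"tx": 0, "ty": 0, "tz": 1.5, "twist": 0, "grip": 1},
    {"tx": 0, "ty": 0, "tz": 1.5, "twist": 0, "grip": 1},
    {"tx": 0, "ty": 0, "tz": 0, "twist": 0, "grip": 1},
  ],
)

```text
t: 15.82
tcp_pos: [0.4868, 0.0425, 0.1321]
eef_rot: [0.912, -0.411, -0.0, -0.0]
ft_force: [-0.0, -0.5, 0.1]
width: 0.0004
finger_force: 0.0
```

Emit:
carry_out(
  targets=[
    {"tx": 0, "ty": 0, "tz": 1.5, "twist": 0, "grip": 1},
    {"tx": 0, "ty": 0, "tz": 0, "twist": 0, "grip": 1},
  ],
)

```text
t: 15.98
tcp_pos: [0.487, 0.0425, 0.1308]
eef_rot: [0.912, -0.411, 0.0, -0.0]
ft_force: [-0.2, 0.1, 1.2]
width: 0.0001
finger_force: 0.5
```

Contact at 0.131, as expected.

Emit:
carry_out(
  targets=[
    {"tx": 0, "ty": 0, "tz": 1.5, "twist": 0, "grip": 1},
    {"tx": 0, "ty": 0, "tz": 1.5, "twist": 0, "grip": 1},
    {"tx": 0, "ty": 0, "tz": 1, "twist": 0, "grip": 1},
    {"tx": 0, "ty": 0, "tz": 0, "twist": 0, "grip": 1},
  ],
)

```text
t: 16.32
tcp_pos: [0.487, 0.0425, 0.1269]
eef_rot: [0.912, -0.411, 0.0, -0.0]
ft_force: [0.5, 0.4, 4.1]
width: 0.0001
finger_force: 1.5
```

Emit:
carry_out(
  targets=[
    {"tx": 0, "ty": 0, "tz": 1, "twist": 0, "grip": 1},
    {"tx": 0, "ty": 0, "tz": 0, "twist": 0, "grip": 1},
  ],
)

```text
t: 16.48
tcp_pos: [0.487, 0.0425, 0.1261]
eef_rot: [0.912, -0.411, 0.0, -0.0]
ft_force: [-0.7, 0.7, 3.3]
width: -0.0002
finger_force: 1.7
```

Emit:
carry_out(
  targets=[
    {"tx": 0, "ty": 0, "tz": 1, "twist": 0, "grip": 1},
    {"tx": 0, "ty": 0, "tz": 0, "twist": 0, "grip": 1},
  ],
)

```text
t: 16.65
tcp_pos: [0.4871, 0.0425, 0.126]
eef_rot: [0.912, -0.411, 0.0, -0.0]
ft_force: [-3.6, 0.6, 8.1]
width: 0.0002
finger_force: 3.9
```

The key is at the bottom, 5 mm down with the force jumping. I'll lift off and check the result.

Emit:
carry_out(
  targets=[
    {"tx": 0, "ty": 0, "tz": -4, "twist": 0, "grip": 1},
    {"tx": 0, "ty": 0, "tz": -12, "twist": 0, "grip": 1},
    {"tx": 0, "ty": 0, "tz": -35, "twist": 0, "grip": 1},
    {"tx": 0, "ty": 0, "tz": -35, "twist": 0, "grip": 1},
    {"tx": -40, "ty": 0, "tz": -10, "twist": 0, "grip": 1},
    {"tx": -40, "ty": 0, "tz": 0, "twist": 0, "grip": 1},
    {"tx": -20, "ty": 0, "tz": 0, "twist": 0, "grip": 1},
    {"tx": 0, "ty": 0, "tz": 0, "twist": 0, "grip": 1},
  ],
)

```text
t: 17.32
tcp_pos: [0.419, 0.1196, 0.2217]
eef_rot: [0.912, -0.409, -0.0, -0.001]
ft_force: [1.0, -0.9, 0.2]
width: -0.0001
finger_force: 0.0
```

Run:
```python
from h import *
st(); snap('wrist','w10.png'); find('wrist',['axis','mark_60','lever_window','slide_tab','key_top'])
cv2.imwrite('pics/w10c.png',cv2.resize(cv2.imread('pics/w10.png')[20:230,140:420],(800,600),interpolation=cv2.INTER_CUBIC))
```

```text
17.3167 [0.419  0.1196 0.2217] [[0.665, -0.747, 0.0], [-0.747, -0.665, 0.002], [-0.001, -0.002, -1.0]] [ 0.95 -0.89  0.22] -0.00013448047703007782
wrist axis 0.56 [290.6 165.9] [0.4464 0.1146 0.11  ]
wrist axis 0.35 [318.8  45.9] [0.4881 0.0346 0.11  ]
wrist mark_60 0.67 [218.7 163.5] [0.4905 0.1501 0.11  ]
wrist lever_window 0.86 [216.1 162.6] [0.4923 0.1491 0.1135]
wrist slide_tab 0.97 [370.4  82.9] [0.4402 0.0225 0.079 ]
wrist key_top 0.94 [317.9  47.6] [0.4864 0.0368 0.131 ]
wrist key_top 0.24 [246.  238.5] [0.4377 0.1753 0.131 ]
```

View pics/w10c.png

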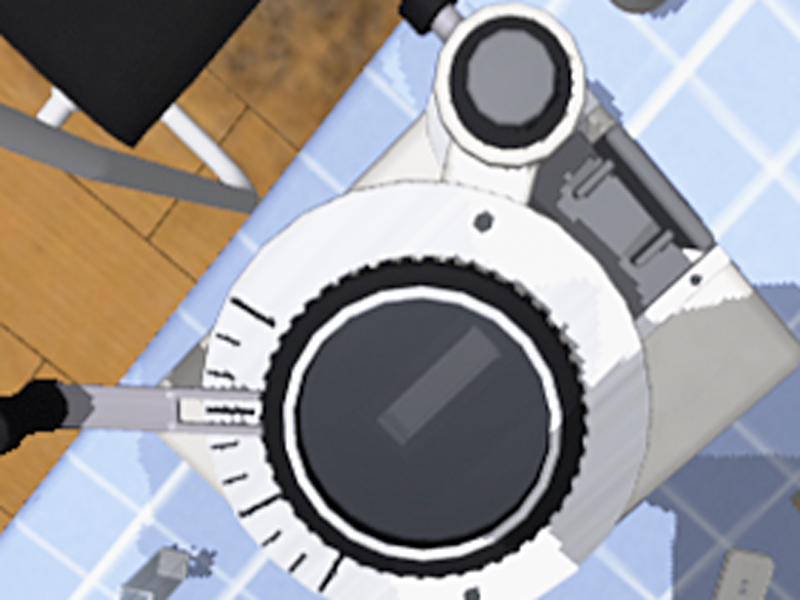

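The 60 mark, third long one clockwise, sits centred between the window's cheeks at crop (230, 410). The slide tab is home at upper right, and the key is up at crop (512, 80).

```bash
python3 -c "
from plant import job; print(job.job_done())"
```

```text
the job is handed in; nothing more can be done
None
```

The slide is home, the analyser window stands on the 60 mark (to within about half a degree), and the lamp key was pressed fully down and released; I handed the job in at about 17 s.

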